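Tuck the closing strip under an amplifier's cover flap and hold it pressed down

ROBOT

A 7-joint arm with a two-finger parallel gripper is mounted at the origin on the work surface. World frame = base frame: x ahead of the robot, y to its left, z up, the work surface at z = 0. Lengths are in m, angles in rad, forces in N, time in s.
With the tool pointing down it reaches from about 0.4 to 0.875 m from the base axis. Payload 19.3 kg.
Tool frame: the origin (TCP) lies midway between the tips of the shut fingers; the grasp point (between the pads) lies bot.pinch_z behind it (bot.pinch_z is the distance from the TCP to the grasp point, in m); z points along the fingers, y is the line along which they close (so a half turn about z gives the same grasp; the last joint's range is limited). The gripper opens to 85 mm and grips with 20 to 120 N. Pads are 22 mm wide; open, the fingers measure 114 mm over their backs; the gripper's body (76 mm by 85 mm) begins 54 mm behind the grasp point. The pads swing forward as they close: fully open they stand 13 mm farther back than shut.
Start: joints at [1.211, 0.521, -0.036, 1.599, 0.021, 1.021, -0.113], TCP at [0.179, -0.599, 0.199] pointing down, gripper open.
Joint ranges: [-2.91, 2.91], [-0.3, 2.13], [-1.5, 1.42], [0.17, 2.43], [-1.26, 4.41], [0.16, 1.93], [-2.52, 2.52]. Speed limits (rad/s): [1.89, 1.89, 2.39, 2.39, 3.01, 3.01, 3.01].

INTERFACE

Orientations are given as [roll, pitch, yaw] about the fixed x, y, z axes, in that order (R = Rz(yaw) Ry(pitch) Rx(roll)).
In Python, from workcell import readout, grab_frame, camera_info, workorder, bot gives the robot as it stands. The module is installed in compiled form; this text tells all that it offers.
- The arm moves only by the tool drive_tool, never from a script. Its argument "targets" is a list of rows, each an object of numbers: "dx", "dy", "dz": the shift along the tool's x, y, z as a fraction of full scale; "yaw": the turn about the tool's z as a fraction of full scale; "fingers": the closure, from 0 (fully open) to 1 (shut). In form: [{"dx": .., "dy": .., "dz": .., "yaw": .., "fingers": ..}, ...]. A call has 1 to 20 rows; each row shifts and turns the commanded pose from where the row before left it, along the tool's axes as they then stand; what a row does not reach is not made up. Full scale, the value 1, is 0.1 m for a shift and 90 degrees for a turn. A row lasts 1/10 s, in which the tool goes at most 50 mm and 8.59 degrees, less where a joint would pass 70% of its speed; a pose out of reach is approached as far as the arm can. A call with a number of a shift or a turn outside -1 to 1 is refused whole. A call with a gripper value outside its range is refused whole. The fingers move at their own pace and stop on an object; "squeeze" is the grip in N (left out, the last holds). Time passes only in rows, so rows that do not move let the fingers close. It gives the time, the measured TCP pose, the force, the opening and the grip force at its end, in the units of the state.
- readout.observe(): the state, without advancing time (a new reading comes with each control period).
- grab_frame(name): name is "scene" or "top" or "wrist"; returns the picture (480x640x3 uint8, blue, green, red); there is no depth.
- camera_info(name): a dict with "fx", "fy", "cx", "cy" (pixels), "T" (4x4, takes a point from camera to world coordinates); the wrist camera has in their place "hand_eye" (4x4, takes a point from camera to tool coordinates, whose origin is the TCP and whose axes are the flange's). Camera axes: x right, y up, looking along -z (the intrinsics and any distortion apply to the point x, -y, -z); pixel columns grow to the right and rows downward; lengths in m; the calibration is good to about 2 mm. A picture is of the moment at which its call begins: read the wrist's pose just before it. camera_info takes no time and is no camera call.
- workorder.job_done(): hands the job in; it is judged then, once.
The state is a dict: "clock": time; "qpos": joint angles; "qd": joint speeds; "joint_efforts": joint torques, N m; "position": TCP position; "tool_rot": TCP orientation; "force": force on the tool from outside, world axes, zero at the start; "moment": the same for the moment, N m; "grip_width": finger opening in m; "finger_force": force on a finger pad.
Only numpy, scipy, OpenCV 4.12 (cv2) and the standard library are available. Lean on these libraries where they do the work, as an engineer would, in place of code of your own. Each camera call takes 0.05 s, during which the arm holds its last target. There are 200 camera calls.

TASK

Pick up the aluminium closing strip by its upright fold and slide its thin front edge under the orange cover flap of the amplifier chassis, without lifting the flap, until the flap's edge is over the red line on the strip, with the strip centred and square on the sprung seat. Then press the strip down flat so that the seat sinks at least half way under it, and finish while still holding it pressed like that, with the gripper on the strip (do not let go). Leave the dark offcut and the other things on the bench where they are.

Things in the scene. Friction and masses are not known exactly. Their poses are not given: they have to be found in the camera images.
- strip: Loose aluminium strip, about 150 g: flat leaf 140 (y) x 75 (x) x 3 mm with an upright fold 10 mm thick, 140 mm long at its rear, top 38 mm above the underside. Origin: on the underside below the fold's middle. +x points to the thin front edge (leaf x = -5 to +70 mm). Red line across the leaf at x = 45 mm. Starts flat on the bench, fold up, left or right of the chassis, edge away from the robot.
- strip_edge (a point): Middle of the strip's thin front edge, at its underside: 70 mm from the strip's origin along its +x.
- chassis: Fixed grey chassis 280 (x) x 200 (y) mm: front half low and open with the seat in it, rear half a housing under the flap. Origin: centre of its footprint on the bench. +x points away from the robot (within 15 degrees), to the flap's hinge: the strip goes in along it. Side rails by the seat reach z = 50 mm, 83 mm from the middle. The wall under the flap is at x = 20 mm, 55 mm behind its edge.
- flap_edge (a point): Middle of the flap's free front edge, at its underside, as it lies at rest: chassis x = -35 mm, y = 0, z = 72 mm: 12 mm above the seat's top at rest. Fixed to the chassis.
- flap (a joint): Orange cover flap, sheet 155 (x) x 196 (y) x 4 mm, 250 g, hinged at its far end (155 mm behind its free edge); level and down at 0, grows as it lifts (rad; 0.01 rad lifts the edge 1.6 mm). Held down only by its weight: about 1.2 N at the edge lifts it.
- seat (a joint): Sprung gasket seat, a blue-grey pad: how far it is pressed down, 0 at rest to 0.008 m at its stop, without tilting. It takes about 2 N to start it and then 1.5 N per mm (14 N at the stop).
- seat_top (a point): Centre of the seat's top face, which is 135 (x) x 155 (y) mm, at chassis x = -62.5 mm, y = 0, z = 60 mm at rest; moves down with the seat. The pad runs 40 mm in under the flap.
- offcut: Bystander: dark, shorter angle offcut, leaf 50 x 90 x 4 mm with a fold 26 mm high; lies on the other side of the chassis from the strip. Origin under its fold.
- screwdriver: Bystander: a screwdriver lying near the robot, about 200 mm long.
- tape: Bystander: an amber roll of tape lying flat, 80 mm across, 22 mm high.
- flux: Bystander: a small jar with an orange cap, 48 mm across, 75 mm high, beyond the strip's places.
- meter: Bystander: a yellow multimeter lying flat, 150 x 78 x 34 mm.
There are look-alikes about, which are no part of the job. There is more than one size of the strip; the job needs the largest.

How it is judged:
On the way, in this order (a step that is already met when the one before it is completed fails the run):
1. the strip is picked up in the gripper, 30 mm or more off the bench (height (world z) of strip above 0.03 m and contact force between the fingers and strip above 1 N), for 0.2 s.
2. the strip's front edge is under the flap, the flap still down (x of strip_edge in the frame of chassis between -0.022 and 0.003 m and z of strip_edge in the frame of chassis between 0.045 and 0.071 m and value of joint flap below 0.06 rad), for 0.1 s.
At the end, for the whole second after the job is handed in: Strip edge 13 to 38 mm in under the flap, within 15 mm of the middle, square within 0.12 rad, flat within 0.06 rad; the gripper holds it pressed, seat 3 mm or more down, 4 N or more on it; flap down (below 0.03 rad); strip still (x of strip_edge in the frame of chassis between -0.022 and 0.003 m and z of strip_edge in the frame of chassis between 0.045 and 0.071 m and y of strip in the frame of chassis between -0.015 and 0.015 m and y of strip_edge in the frame of chassis between -0.015 and 0.015 m and angle between the x axis of strip and the x axis of chassis, either way round below 0.12 rad and angle between strip's own z axis and vertical below 0.06 rad and value of joint seat above 0.003 m and contact force between strip and seat above 4 N and contact force between the fingers and strip above 2 N and value of joint flap below 0.03 rad and linear speed of strip below 0.01 m/s); the arm keeps its last pose, push and grip.
It fails at once if the flap is lifted (more than 0.06 rad, 9 mm at its edge) (value of joint flap above 0.06 rad).
It fails at once if the offcut or another thing on the bench is moved more than 30 mm (distance of any of offcut, screwdriver, tape, flux, meter from where it was at the start of the episode above 0.03 m).
It also fails if it takes over 48 s, if anything falls off the work surface, if the arm or the gripper's body presses on something with over 40 N, if the wrist force passes 120 N, or if a joint passes its speed limit or range.

## Working session

There is one attempt and no reset: what is moved stays moved. The work goes in short steps, Python scripts to look and compute and a tool call to move; the robot and the scene stay as the last step left them, time stands still between calls to the robot, and variables do not carry over. Pictures are saved under pics/ and viewed, at most 10 in all, crops included, and the job is handed in when it is done.

Besides the shell and the picture viewer there is one more tool, called after "Call:" as a command line: name --argument value ..., lists and objects as JSON in quotes. drive_tool: Moves the arm, as the interface text tells. Shift numbers are shares of 0.1 m and turn numbers shares of 90 degrees, none past 1 either way. Its arguments: {"type":"object","properties":{"targets":{"type":"array","items":{"type":"object","properties":{"dx":{"type":"number","minimum":-1,"maximum":1},"dy":{"type":"number","minimum":-1,"maximum":1},"dz":{"type":"number","minimum":-1,"maximum":1},"yaw":{"type":"number","minimum":-1,"maximum":1},"fingers":{"type":"number"}}}},"squeeze":{"type":"number"}},"required":["targets"]}

```bash
mkdir -p pics; python3 - <<'E'
from workcell import readout, grab_frame, camera_info, bot
import cv2
for n in("top","scene"):
    cv2.imwrite(f"pics/{n}0.png",grab_frame(n)); print(n,camera_info(n))
print(camera_info("wrist"),bot.pinch_z)
print(readout.observe())
E
```

```text
top {'fx': 472.08318760291485, 'fy': 472.08318760291485, 'cx': 314.0650225554027, 'cy': 244.2655482280526, 'T': array([[-0.02643143,  0.98171031, -0.18853713,  0.29274931],
       [-0.99961493, -0.02436217,  0.01328465,  0.02743139],
       [ 0.00844851,  0.18881566,  0.98197621,  1.21332487],
       [ 0.        ,  0.        ,  0.        ,  1.        ]])}
scene {'fx': 560.6067812091173, 'fy': 560.6067812091173, 'cx': 314.84448071042027, 'cy': 239.3445339742463, 'T': array([[ 0.6845434 , -0.42355368,  0.59329807,  1.25338527],
       [ 0.72891443,  0.4079457 , -0.54978547, -0.63149086],
       [-0.00916974,  0.80881554,  0.58799093,  0.7674091 ],
       [ 0.        ,  0.        ,  0.        ,  1.        ]])}
{'fx': 421.37456984923006, 'fy': 421.37456984923006, 'cx': 317.99260796818805, 'cy': 240.66696624100646, 'hand_eye': array([[-1.19136073e-03,  9.61081054e-01,  2.76263982e-01,
         7.01226749e-02],
       [ 9.99999209e-01,  1.25674616e-03, -5.96354927e-05,
         8.38041177e-05],
       [-4.04508241e-04,  2.76263693e-01, -9.61081791e-01,
        -1.75964045e-01],
       [ 0.00000000e+00,  0.00000000e+00,  0.00000000e+00,
         1.00000000e+00]])} 0.0187
{'clock': 0.1, 'qpos': array([ 1.21079066,  0.52195886, -0.03630421,  1.59995672,  0.02115449,
        1.02107713, -0.11280088]), 'qd': array([-0.000362  , -0.00057865, -0.00010734, -0.0024402 ,  0.001384  ,
       -0.00021832,  0.00039477]), 'joint_efforts': array([ 2.87060517e-03, -9.28488350e+01,  1.98344730e+00, -3.70537019e+01,
        1.80911121e-02,  5.28284290e-03,  4.91892308e-05]), 'position': array([ 0.17847372, -0.59862699,  0.19827872]), 'tool_rot': array([-3.14057643e+00,  4.33591012e-05,  2.89750002e-01]), 'force': array([-0.46062074, -0.70369539, -0.87870026]), 'moment': array([ 0.00408258, -0.02469011, -0.05432776]), 'finger_force': 0.0, 'grip_width': 0.0854635192695654}
```

View pics/top0.png

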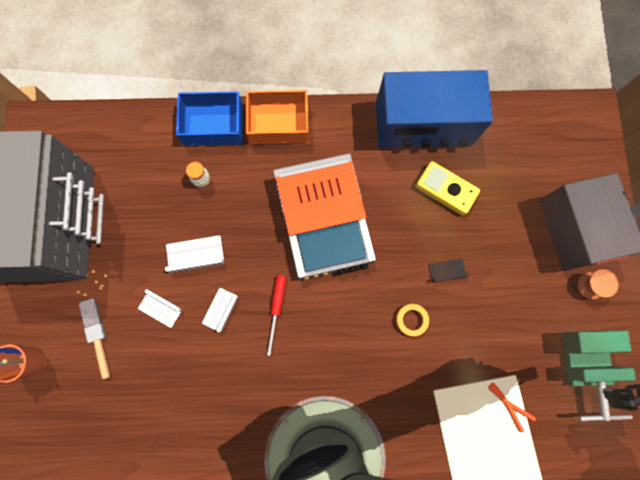

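View pics/scene0.png

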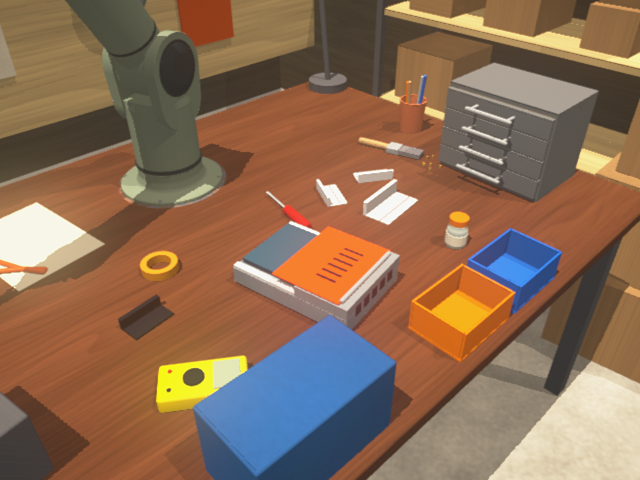

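Candidates for the strip are the white angles at top-image pixels (195,253), (160,308) and (220,310). The one at (195,253) is about 57 px long and the other two about 40 px, so it fits the 140 mm strip. I'll check it in an enlarged crop. The chassis is at about (325,215), with its hinge end up in the picture. The offcut is at (448,271).

```bash
cat > h.py <<'E'
import numpy as np, cv2
from workcell import readout, grab_frame, camera_info, bot
from scipy.spatial.transform import Rotation as R
def cam(n):
    c=camera_info(n)
    if 'T' in c: T=c['T']
    else:
        s=readout.observe(); W=np.eye(4); W[:3,:3]=R.from_euler('xyz',s['tool_rot']).as_matrix(); W[:3,3]=s['position']
        T=W@c['hand_eye']
    return c,T
def ray(c,T,p,z):
    d=T[:3,:3]@np.array([(p[0]-c['cx'])/c['fx'],-(p[1]-c['cy'])/c['fy'],-1]); o=T[:3,3]
    return o+d*(z-o[2])/d[2]
def proj(c,T,X):
    q=T[:3,:3].T@(np.asarray(X)-T[:3,3]); return np.array([c['cx']+c['fx']*q[0]/-q[2],c['cy']-c['fy']*q[1]/-q[2]])
E
python3 - <<'E'
import cv2,numpy as np
a=cv2.imread('pics/top0.png')
a1=cv2.resize(a[225:335,130:245],None,fx=5,fy=5,interpolation=cv2.INTER_CUBIC)
cv2.imwrite('pics/c1.png',a1)
b=cv2.resize(a[145:290,265:385],None,fx=4,fy=4,interpolation=cv2.INTER_CUBIC)
cv2.imwrite('pics/c2.png',b)
E
```

```text
(no output)
```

View pics/c1.png

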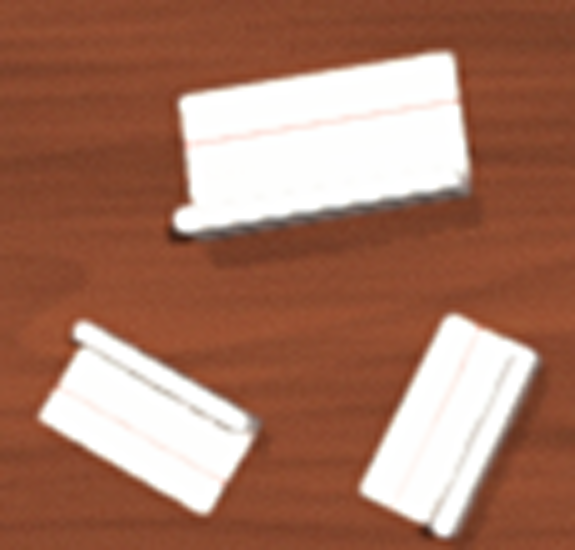

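View pics/c2.png

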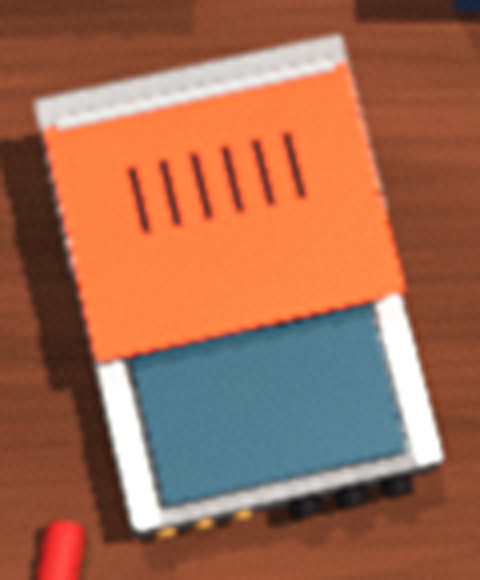

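The crop shows the big strip with its front edge running from crop (183,97) to (455,53) and its red line visible. The two others are clearly smaller. In the chassis crop, the flap's free edge runs from (100,360) to (405,293), with the blue-grey seat in front of it. Next I measure both.

```bash
python3 - <<'E'
from h import *
a=cv2.imread('pics/top0.png'); c,T=cam('top')
hsv=cv2.cvtColor(a,cv2.COLOR_BGR2HSV)
def box(m,x0,y0,x1,y1):
    k=np.zeros_like(m);k[y0:y1,x0:x1]=m[y0:y1,x0:x1]
    cs,_=cv2.findContours(k,0,1);q=max(cs,key=cv2.contourArea);return q
o=cv2.inRange(hsv,(5,150,120),(15,255,255))
q=box(o,265,150,385,290); r=cv2.boxPoints(cv2.minAreaRect(q))
P=np.array([ray(c,T,p,.076) for p in r]); print('flap px',r.round(1).tolist()); print(P.round(4))
# front edge order: lowest x pair
i=np.argsort(P[:,0]); F=P[i[:2]];B=P[i[2:]]; print('front mid',F.mean(0),'len',np.linalg.norm(F[0]-F[1]),'depth',np.linalg.norm(F.mean(0)-B.mean(0)))
ax=B.mean(0)-F.mean(0); print('chassis yaw',np.degrees(np.arctan2(ax[1],ax[0])))
e=F[0]-F[1]; print('edge yaw',np.degrees(np.arctan(-e[0]/e[1])))
w=cv2.inRange(hsv,(0,0,170),(180,90,255))
q=box(w,155,225,235,280)
r=cv2.approxPolyDP(q,3,True)[:,0]; print('strip poly',r.tolist())
for p in r: print(p,ray(c,T,p,.003).round(4),ray(c,T,p,.038).round(4))
# crop-picked
for p in[(166.3,244.3),(220.8,235.5),(168,270.0),(223.3,262)]: print(p,ray(c,T,p,.003).round(4),ray(c,T,p,.038).round(4))
# orthogonal red line
for n,m,b in[('screw',cv2.inRange(hsv,(0,200,120),(3,255,255))|cv2.inRange(hsv,(175,200,120),(180,255,255)),(255,265,300,365)),('flux',o,(180,155,215,190))]:
    q=box(m,*b); x,y,ww,hh=cv2.boundingRect(q);print(n,ray(c,T,(x,y),.03).round(3),ray(c,T,(x+ww,y+hh),.03).round(3))
E
```

```text
flap px [[265.0, 150.0], [384.0, 150.0], [384.0, 289.0], [265.0, 289.0]]
[[ 0.7588  0.1306  0.076 ]
 [ 0.7518 -0.1731  0.076 ]
 [ 0.3971 -0.1537  0.076 ]
 [ 0.4044  0.133   0.076 ]]
front mid [ 0.40074186 -0.01034655  0.076     ] len 0.28684581930781733 depth 0.35474518860226173
chassis yaw -1.756820246886382
edge yaw -1.468277727836757
strip poly [[220, 236], [166, 244], [165, 270], [222, 261]]
[220 236] [0.5532 0.2564 0.003 ] [0.5457 0.2498 0.038 ]
[166 244] [0.5354 0.3965 0.003 ] [0.5284 0.3858 0.038 ]
[165 270] [0.4672 0.3969 0.003 ] [0.4621 0.3862 0.038 ]
[222 261] [0.4869 0.2505 0.003 ] [0.4813 0.2441 0.038 ]
(166.3, 244.3) [0.5346 0.3957 0.003 ] [0.5276 0.3851 0.038 ]
(220.8, 235.5) [0.5545 0.2543 0.003 ] [0.547  0.2478 0.038 ]
(168, 270.0) [0.467  0.3891 0.003 ] [0.4619 0.3787 0.038 ]
(223.3, 262) [0.4842 0.2471 0.003 ] [0.4787 0.2408 0.038 ]
screw [0.444 0.122 0.03 ] [0.343 0.096 0.03 ]
flux [0.769 0.359 0.03 ] [0.67  0.266 0.03 ]
```

Call:
drive_tool --targets '[{"dz": -0.3,"dx": 0,"fingers": 0},{"dz": -0.3,"dx": 0.1},{"dz": -0.2,"dx": 0.2,"yaw": -0.02},{"dz": -0.2,"dx": 0.4,"yaw": -0.04},{"dx": 0.4,"yaw": -0.04},{"dx": 0.4,"yaw": -0.04},{"dx": 0.4,"yaw": -0.04},{"dx": 0.4,"yaw": -0.04},{"dx": 0.4,"yaw": -0.04},{"dx": 0.4,"yaw": -0.04},{"dx": 0.4,"yaw": -0.04},{"dx": 0.4,"yaw": -0.04},{"dx": 0.4,"yaw": -0.04},{"dx": 0.4,"yaw": -0.04},{"dx": 0.4,"yaw": -0.04},{"dx": 0.4,"yaw": -0.04},{"dx": 0.4,"yaw": -0.04},{"dx": 0.4,"yaw": -0.04},{"dx": 0.4,"yaw": -0.04},{"dx": 0.2,"yaw": -0.02}]' --squeeze 60

```text
invalid input
```

```bash
python3 - <<'E'
from h import *
c,T=cam('top')
E=[ray(c,T,p,.076) for p in((290,235),(366.3,218.3))]
print('flap edge',E,np.linalg.norm(E[0]-E[1]),(E[0]+E[1])/2, np.degrees(np.arctan2(E[1][0]-E[0][0],E[0][1]-E[1][1])))
E
```

```text
flap edge [array([0.53580036, 0.0706534 , 0.076     ]), array([ 0.5735005 , -0.11930133,  0.076     ])] 0.1936597504829464 [ 0.55465043 -0.02432397  0.076     ] 11.225564496257222
```

Call:
drive_tool --targets '[{"dx": 0,"dy": 0,"dz": -0.3,"yaw": 0,"fingers": 0},{"dx": 0.1,"dy": 0,"dz": -0.3,"yaw": 0,"fingers": 0},{"dx": 0.2,"dy": 0,"dz": -0.2,"yaw": -0.02,"fingers": 0},{"dx": 0.4,"dy": 0,"dz": -0.2,"yaw": -0.04,"fingers": 0},{"dx": 0.4,"dy": 0,"dz": 0,"yaw": -0.04,"fingers": 0},{"dx": 0.4,"dy": 0,"dz": 0,"yaw": -0.04,"fingers": 0},{"dx": 0.4,"dy": 0,"dz": 0,"yaw": -0.04,"fingers": 0},{"dx": 0.4,"dy": 0,"dz": 0,"yaw": -0.04,"fingers": 0},{"dx": 0.4,"dy": 0,"dz": 0,"yaw": -0.04,"fingers": 0},{"dx": 0.4,"dy": 0,"dz": 0,"yaw": -0.04,"fingers": 0},{"dx": 0.4,"dy": 0,"dz": 0,"yaw": -0.04,"fingers": 0},{"dx": 0.4,"dy": 0,"dz": 0,"yaw": -0.04,"fingers": 0},{"dx": 0.4,"dy": 0,"dz": 0,"yaw": -0.04,"fingers": 0},{"dx": 0.4,"dy": 0,"dz": 0,"yaw": -0.04,"fingers": 0},{"dx": 0.4,"dy": 0,"dz": 0,"yaw": -0.04,"fingers": 0},{"dx": 0.4,"dy": 0,"dz": 0,"yaw": -0.04,"fingers": 0},{"dx": 0.4,"dy": 0,"dz": 0,"yaw": -0.04,"fingers": 0},{"dx": 0.4,"dy": 0,"dz": 0,"yaw": -0.04,"fingers": 0},{"dx": 0.4,"dy": 0,"dz": 0,"yaw": -0.04,"fingers": 0},{"dx": 0.2,"dy": 0,"dz": 0,"yaw": -0.02,"fingers": 0}]' --squeeze 60

```text
clock: 2.1
position: [0.6436, -0.13, 0.2984]
tool_rot: [-3.141, -0.002, 1.364]
force: [-0.8, -0.4, 0.3]
grip_width: 0.0854
finger_force: 0.0
```

Call:
drive_tool --targets '[{"dx": 0,"dy": 0,"dz": 0,"yaw": -0.075,"fingers": 0},{"dx": 0,"dy": 0,"dz": 0,"yaw": -0.075,"fingers": 0},{"dx": 0,"dy": 0,"dz": 0,"yaw": -0.07,"fingers": 0},{"dx": 0.38,"dy": -0.13,"dz": 0,"yaw": 0,"fingers": 0},{"dx": 0.38,"dy": -0.13,"dz": 0,"yaw": 0,"fingers": 0},{"dx": 0.38,"dy": -0.13,"dz": 0,"yaw": 0,"fingers": 0},{"dx": 0.38,"dy": -0.13,"dz": 0,"yaw": 0,"fingers": 0},{"dx": 0.38,"dy": -0.13,"dz": 0,"yaw": 0,"fingers": 0},{"dx": 0.38,"dy": -0.13,"dz": 0,"yaw": 0,"fingers": 0},{"dx": 0.38,"dy": -0.13,"dz": 0,"yaw": 0,"fingers": 0},{"dx": 0.38,"dy": -0.13,"dz": 0,"yaw": 0,"fingers": 0},{"dx": 0,"dy": 0,"dz": 0,"yaw": 0,"fingers": 0},{"dx": 0,"dy": 0,"dz": 0,"yaw": 0,"fingers": 0}]'

```text
clock: 3.4
position: [0.4994, 0.1536, 0.2988]
tool_rot: [-3.142, 0.0, 1.704]
force: [1.1, -0.6, -0.4]
grip_width: 0.0857
finger_force: 0.0
```

```bash
python3 - <<'E'
from h import *
c,T=cam('wrist'); a=grab_frame('wrist'); np.save('Tw1.npy',T); cv2.imwrite('pics/w1.png',a); print(readout.observe()['position'],readout.observe()['tool_rot'])
E
```

```text
[0.49981177 0.15269675 0.29866421] [-3.14138480e+00  5.25994523e-04  1.70280117e+00]
```

View pics/w1.png

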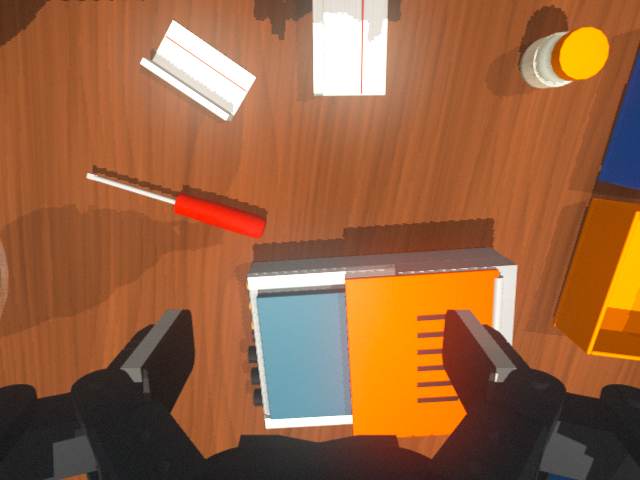

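The wrist view shows the flap edge from about (346,278) to (353,437), the seat to its left, and the strip at top centre. The strip's front edge is at column 386, its red line at 363 and its near end at row 95. I'll measure these sub-pixel.

```bash
cat > m.py <<'E'
from h import *
def edges(a,rows,x0,x1,sign):
    # subpixel column of strongest step per row
    out=[]
    for r in rows:
        g=np.gradient(cv2.GaussianBlur(a,(3,3),0)[r,x0:x1].astype(float))*sign
        i=int(np.argmax(g)); 
        if 0<i<len(g)-1:
            d=g[i-1]-2*g[i]+g[i+1]; out.append((x0+i+(0.5*(g[i-1]-g[i+1])/d if d else 0),r))
    return np.array(out)
def fitline(p):
    for _ in range(3):
        k=np.polyfit(p[:,1],p[:,0],1); e=abs(np.polyval(k,p[:,1])-p[:,0]); p=p[e<max(1.,2*e.std())]
    return k,e.std()
E
python3 - <<'E'
from m import *
a=cv2.imread('pics/w1.png'); T=np.load('Tw1.npy'); c=camera_info('wrist')
red=a[:,:,2]; 
k,s=fitline(edges(red,range(285,430),335,365,1)); print('flap line',k,s)
o=(a[:,:,2]>200)&(a[:,:,1]<150)&(a[:,:,0]<60)
col=o[:,365:410]; ys=[(np.where(col[250:450,j])[0].min()+250,np.where(col[250:450,j])[0].max()+250) for j in range(col.shape[1])]
ys=np.array(ys); kt=np.polyfit(np.arange(365,410),ys[:,0]-.5,1); kb=np.polyfit(np.arange(365,410),ys[:,1]+.5,1)
E=[]
for kk in(kt,kb):
    y=300.
    for _ in range(20): x=np.polyval(k,y); y=np.polyval(kk,x)
    E.append(ray(c,T,(x,y),.076)); print((x,y),E[-1])
E=np.array(E); print('mid',E.mean(0),'len',np.linalg.norm(E[0]-E[1]),'yaw',np.degrees(np.arctan2(E[1,0]-E[0,0],E[0,1]-E[1,1])))
# strip
g=cv2.cvtColor(a,cv2.COLOR_BGR2GRAY)
k2,s2=fitline(edges(g,range(5,88),370,400,-1)); print('front',k2,s2)
F=[ray(c,T,(np.polyval(k2,y),y),.003) for y in(0,93)]; print(F,'yaw',np.degrees(np.arctan2(F[1][0]-F[0][0],F[0][1]-F[1][1])))
gt=np.ascontiguousarray(g.T)
k3,s3=fitline(edges(gt,range(335,382),80,110,-1)); print('end',k3,s3)
y=np.polyval(k3,380); x=np.polyval(k2,y); print('corner',(x,y),ray(c,T,(x,y),.003))
print('end yaw pts',ray(c,T,(340,np.polyval(k3,340)),.003),ray(c,T,(380,np.polyval(k3,380)),.003))
# fold
k4,s4=fitline(edges(g,range(5,88),300,325,1)); print('rear',k4,s4,ray(c,T,(np.polyval(k4,90),90),.038),ray(c,T,(np.polyval(k4,0),0),.038))
np.set_printoptions(linewidth=250);print(g[50,305:400])
E
```

```text
flap line [5.42662444e-02 3.29008537e+02] 0.07752763857901802
(np.float64(344.1383544890615), np.float64(278.8071683388672)) [0.53697628 0.07263717 0.076     ]
(np.float64(352.4782035023097), np.float64(432.49108563660275)) [ 0.57417719 -0.11049127  0.076     ]
mid [ 0.55557673 -0.01892705  0.076     ] len 0.18686876346533052 yaw 11.482878207499203
front [-2.68191985e-02  3.87689973e+02] 0.07443490105654184
[array([0.54432448, 0.34565416, 0.003     ]), array([0.55733306, 0.25868063, 0.003     ])] yaw 8.506635730896171
end [-1.01538589e-02  9.86896754e+01] 0.02932945485658043
corner (np.float64(385.146675669513), np.float64(94.83120906613108)) [0.55760437 0.25686669 0.003     ]
end yaw pts [0.51024574 0.25014072 0.003     ] [0.55219816 0.25614579 0.003     ]
rear [6.92094602e-03 3.12121516e+02] 0.05623144661004691 [0.48159573 0.24942178 0.038     ] [0.47090711 0.32731058 0.038     ]
[138 135 140 139 138 137 137 143 250 255 255 255 255 255 255 255 255 255 255 255 255 255 255 255 255 255 255 255 255 255 255 255 255 255 255 255 255 255 255 255 255 255 255 255 255 255 255 255 255 255 255 255 255 255 255 254 228 198 253 255 255 255
 255 255 255 255 255 255 255 255 255 255 255 255 255 255 255 255 255 255 255 244 155 153 150 150 148 148 146 146 146 144 141 136 134]
```

Call:
drive_tool --targets '[{"dx": 0.33,"dy": 0.004,"dz": 0,"yaw": -0.008,"fingers": 0},{"dx": 0.33,"dy": 0.004,"dz": 0,"yaw": 0,"fingers": 0},{"dx": 0.33,"dy": 0.004,"dz": 0,"yaw": 0,"fingers": 0},{"dx": 0.33,"dy": 0.004,"dz": 0,"yaw": 0,"fingers": 0},{"dx": 0.33,"dy": 0.004,"dz": 0,"yaw": 0,"fingers": 0},{"dx": 0,"dy": 0,"dz": 0.45,"yaw": 0,"fingers": 0},{"dx": 0,"dy": 0,"dz": 0.45,"yaw": 0,"fingers": 0},{"dx": 0,"dy": 0,"dz": 0.45,"yaw": 0,"fingers": 0},{"dx": 0,"dy": 0,"dz": 0.45,"yaw": 0,"fingers": 0},{"dx": 0,"dy": 0,"dz": 0.45,"yaw": 0,"fingers": 0},{"dx": 0,"dy": 0,"dz": 0.2,"yaw": 0,"fingers": 0},{"dx": 0,"dy": 0,"dz": 0,"yaw": 0,"fingers": 0},{"dx": 0,"dy": 0,"dz": 0,"yaw": 0,"fingers": 0}]'

```text
clock: 4.75
position: [0.4788, 0.3166, 0.0543]
tool_rot: [3.142, 0.0, 1.715]
force: [-0.1, 1.5, 0.6]
grip_width: 0.0855
finger_force: 0.0
```

Call:
drive_tool --targets '[{"dx": 0,"dy": -0.005,"dz": 0.2,"yaw": 0,"fingers": 0},{"dx": 0,"dy": 0,"dz": 0.2,"yaw": 0,"fingers": 0},{"dx": 0,"dy": 0,"dz": 0.04,"yaw": 0,"fingers": 0},{"dx": 0,"dy": 0,"dz": 0,"yaw": 0,"fingers": 0},{"dx": 0,"dy": 0,"dz": 0,"yaw": 0,"fingers": 0.5},{"dx": 0,"dy": 0,"dz": 0,"yaw": 0,"fingers": 1},{"dx": 0,"dy": 0,"dz": 0,"yaw": 0,"fingers": 1},{"dx": 0,"dy": 0,"dz": 0,"yaw": 0,"fingers": 1},{"dx": 0,"dy": 0,"dz": 0,"yaw": 0,"fingers": 1},{"dx": 0,"dy": 0,"dz": 0,"yaw": 0,"fingers": 1},{"dx": 0,"dy": 0,"dz": 0,"yaw": 0,"fingers": 1},{"dx": 0,"dy": 0,"dz": 0,"yaw": 0,"fingers": 1},{"dx": 0,"dy": 0,"dz": 0,"yaw": 0,"fingers": 1},{"dx": 0,"dy": 0,"dz": 0,"yaw": 0,"fingers": 1}]' --squeeze 60

```text
clock: 6.15
position: [0.4776, 0.317, 0.0098]
tool_rot: [3.142, -0.0, 1.716]
force: [-0.1, 0.1, -0.8]
grip_width: -0.0002
finger_force: 0.0
```

The gripper shut without gripping anything, so I need a look.

```bash
python3 - <<'E'
from h import *
a=grab_frame('wrist'); b=grab_frame('scene'); cv2.imwrite('pics/t2.png',grab_frame('top'))
p=np.hstack([cv2.resize(a,(400,300)),cv2.resize(b[130:310,270:510],(400,300))]); cv2.imwrite('pics/w2.png',p)
E
```

```text
(no output)
```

View pics/w2.png

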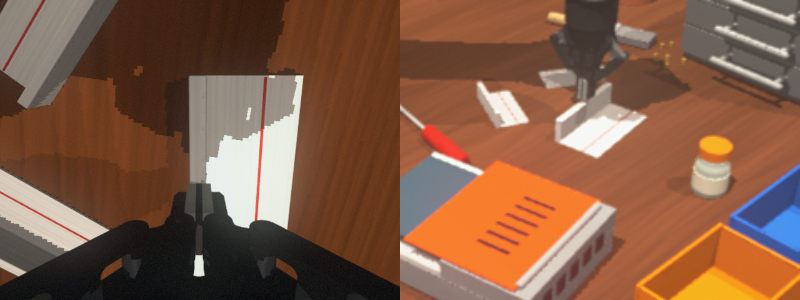

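The pads look to be on either side of the fold, so the width reading may be wrong. A small lift will tell.

Call:
drive_tool --targets '[{"dx": 0,"dy": 0,"dz": 0,"yaw": 0,"fingers": 1},{"dx": 0,"dy": 0,"dz": -0.1,"yaw": 0,"fingers": 1},{"dx": 0,"dy": 0,"dz": -0.2,"yaw": 0,"fingers": 1},{"dx": 0,"dy": 0,"dz": -0.2,"yaw": 0,"fingers": 1},{"dx": 0,"dy": 0,"dz": 0,"yaw": 0,"fingers": 1},{"dx": 0,"dy": 0,"dz": 0,"yaw": 0,"fingers": 1}]'

```text
clock: 6.9
position: [0.4779, 0.317, 0.0604]
tool_rot: [3.141, -0.0, 1.716]
force: [-0.3, -0.9, -0.2]
grip_width: -0.0001
finger_force: 0.0
```

```bash
python3 - <<'E'
from h import *
s=readout.observe();print(s['grip_width'],s['finger_force'],s['force'])
c,T=cam('wrist');a=grab_frame('wrist'); np.save('Tw3.npy',T);cv2.imwrite('pics/w3.png',a); b=grab_frame('scene');cv2.imwrite('pics/s3.png',b)
p=np.hstack([cv2.resize(a,(400,300)),cv2.resize(b[130:310,270:510],(400,300))]); cv2.imwrite('pics/w3b.png',p)
E
```

```text
-9.22093552810096e-05 0.0 [-0.26020927 -0.88727807 -0.15257064]
```

View pics/w3b.png

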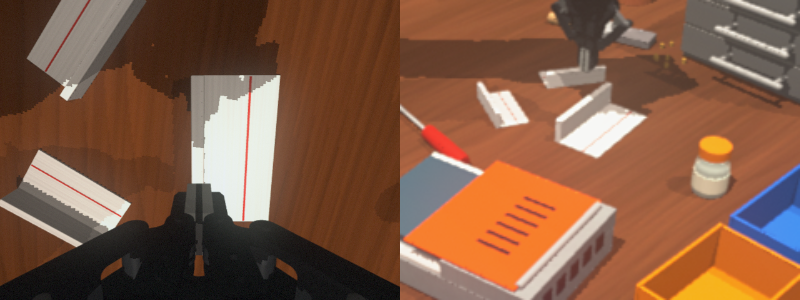

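```bash
python3 - <<'E'
from h import *
T=np.load('Tw3.npy'); c=camera_info('wrist'); o=np.array([.478,.316,0]); y=np.radians(8.3)
X=np.array([np.cos(y),np.sin(y),0]);Y=np.array([-np.sin(y),np.cos(y),0]);Z=np.array([0,0,1])
for n,T_,c_ in(('w3',T,c),('scene',)+tuple(reversed(cam('scene'))),('top',)+tuple(reversed(cam('top')))):
  print(n)
  for nm,v in(('front +y',(.07,.07,.003)),('front -y',(.07,-.07,.003)),('foldtop r+y',(-.005,.07,.038)),('foldtop f+y',(.005,.07,.038)),('foldtop r-y',(-.005,-.07,.038)),('foldtop mid',(0,0,.038))):
    print(nm,proj(c_,T_,o+X*v[0]+Y*v[1]+Z*v[2]).round(1))
  print('tcp',proj(c_,T_,(.4779,.317,.0604)).round(1),'pinch',proj(c_,T_,(.4779,.317,.079)).round(1))
a=cv2.imread('pics/top0.png');b=grab_frame('top');cv2.imwrite('pics/t3.png',b)
c1=cv2.resize(b[205:345,130:245],None,fx=4,fy=4,interpolation=cv2.INTER_CUBIC);s=cv2.imread('pics/s3.png')[140:240,330:430]
cv2.imwrite('pics/c3.png',np.hstack([c1[:460],cv2.resize(s,None,fx=3.3,fy=4.6)[:460]]));print(c1.shape)
E
```

```text
w3
front +y [449.1 121.2]
front -y [430.  353.9]
foldtop r+y [306.9 121.8]
foldtop f+y [329.  121.8]
foldtop r-y [309.  388.6]
foldtop mid [318.1 267.5]
tcp [318.3 282.3] pinch [318.4 299.4]
scene
front +y [418.2 198.8]
front -y [388.7 223.2]
foldtop r+y [394.2 178. ]
foldtop f+y [397.5 179.2]
foldtop r-y [363.6 200.7]
foldtop mid [381.1 189.6]
tcp [381.8 181.7] pinch [382.3 175.2]
top
front +y [166.5 243.3]
front -y [219.9 234.5]
foldtop r+y [165.7 269.7]
foldtop f+y [165.2 265.8]
foldtop r-y [221.2 260.3]
foldtop mid [193.3 263. ]
tcp [190.7 261.7] pinch [188.7 260.5]
(560, 460, 3)
```

View pics/c3.png

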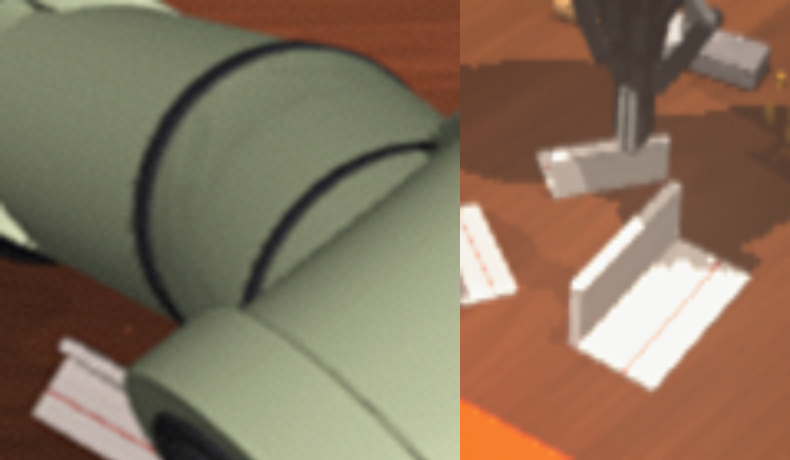

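```bash
python3 - <<'E'
from h import *
np.set_printoptions(linewidth=220)
s=cv2.imread('pics/s3.png').astype(int); print('scene gray/ sat');
for r in range(160,192): print(r, s[r,374:392].mean(1).astype(int))
w=cv2.imread('pics/w3.png').astype(int)
print('wrist'); 
for r in range(270,330,4): print(r,w[r,280:356:4].mean(1).astype(int))
c=camera_info('wrist');H=c['hand_eye']
for x in(-.011,0,.011):
  print(x,[(z,proj(c,H,(x,0,z)).round(0).tolist()) for z in(0,-.01,-.02,-.03)])
E
```

```text
scene gray/ sat
160 [ 75  75  71  66 101 119  97 113 117  90  66  61  59  59  60  75  84  86]
161 [ 76  75  71  72 123 130  98 125 125  93  69  59  60  59  63  91 103 102]
162 [ 75  75  70  74 127 131 102 128 136 103  69  59  60  60  63  92 104 104]
163 [ 77  75  72  77 127 131 103 129 131  99  68  60  61  61  65  92 104 105]
164 [ 78  76  70  83 130 129 101 128 132  98  68  65  62  61  68  92 102 104]
165 [ 77  76  72  85 129 120  95 128 130  98  72  66  64  61  64  75  81  81]
166 [ 78  77  71  84 129 120  96 129 127  95  74  68  63  61  64  75  79  78]
167 [ 76  78  73  88 130 118 103 132 126  93  71  68  63  61  66  76  78  78]
168 [ 77  77  75  97 132 111  99 132 126  90  72  71  64  65  72  82  86  89]
169 [ 78  82  88 108 135 111 102 134 125  89  68  65  70  94 111 121 127 140]
170 [116 122 135 142 144 113 113 138 121  85  70  72 100 156 175 175 177 185]
171 [186 186 184 170 150 113 112 137 122  91  81 100 135 150 143 136 134 140]
172 [183 185 178 167 147 116 111 130 119 106 112 128 132 134 136 131 133 135]
173 [137 140 140 139 137 135 129 121 117 121 132 138 137 137 138 137 1
[... 2158 characters left out ...]
6 [ 70  69  62  60  62  77  81  81  79  52  52  83  86  90  88 206 202 204 236]
310 [62 34 41 39 42 75 80 84 79 51 56 85 86 87 89 63 68 67 69]
314 [33 33 37 34 41 77 75 74 81 49 55 83 84 85 86 65 65 65 67]
318 [32 34 30 33 43 74 76 75 75 48 50 79 87 81 88 63 63 65 63]
322 [32 32 38 40 51 71 71 72 73 47 50 74 84 83 83 67 59 64 63]
326 [42 38 38 36 62 70 70 71 70 43 43 71 79 81 85 74 62 63 62]
-0.011 [(0, [318.0, 305.0]), (-0.01, [318.0, 315.0]), (-0.02, [318.0, 326.0]), (-0.03, [319.0, 338.0])]
0 [(0, [318.0, 282.0]), (-0.01, [318.0, 291.0]), (-0.02, [318.0, 301.0]), (-0.03, [318.0, 312.0])]
0.011 [(0, [318.0, 259.0]), (-0.01, [318.0, 267.0]), (-0.02, [318.0, 275.0]), (-0.03, [318.0, 285.0])]
```

The strip has not moved. Both views put the shut fingertips about 36 mm behind the reported TCP, so they closed just above the 38 mm fold. I'll regrasp about 34 mm lower and watch the force.

Call:
drive_tool --targets '[{"dx": 0,"dy": 0,"dz": 0,"yaw": 0,"fingers": 0},{"dx": 0,"dy": 0,"dz": 0,"yaw": 0,"fingers": 0},{"dx": 0,"dy": 0,"dz": 0,"yaw": 0,"fingers": 0},{"dx": 0,"dy": 0,"dz": 0,"yaw": 0,"fingers": 0},{"dx": 0,"dy": 0,"dz": 0,"yaw": 0,"fingers": 0},{"dx": 0,"dy": 0,"dz": 0,"yaw": 0,"fingers": 0},{"dx": 0,"dy": 0,"dz": 0.3,"yaw": 0,"fingers": 0},{"dx": 0,"dy": 0,"dz": 0.2,"yaw": 0,"fingers": 0},{"dx": 0,"dy": 0,"dz": 0.1,"yaw": 0,"fingers": 0},{"dx": 0,"dy": 0,"dz": 0.1,"yaw": 0,"fingers": 0},{"dx": 0,"dy": 0,"dz": 0.05,"yaw": 0,"fingers": 0},{"dx": 0,"dy": 0,"dz": 0.05,"yaw": 0,"fingers": 0},{"dx": 0,"dy": 0,"dz": 0,"yaw": 0,"fingers": 0}]'

```text
clock: 8.35
position: [0.4776, 0.317, -0.0203]
tool_rot: [-3.141, 0.0, 1.716]
force: [-0.1, 0.2, 0.6]
grip_width: 0.0852
finger_force: 0.0
```

Call:
drive_tool --targets '[{"dx": 0,"dy": 0,"dz": 0.04,"yaw": 0,"fingers": 0.5},{"dx": 0,"dy": 0,"dz": 0,"yaw": 0,"fingers": 1},{"dx": 0,"dy": 0,"dz": 0,"yaw": 0,"fingers": 1},{"dx": 0,"dy": 0,"dz": 0,"yaw": 0,"fingers": 1},{"dx": 0,"dy": 0,"dz": 0,"yaw": 0,"fingers": 1},{"dx": 0,"dy": 0,"dz": 0,"yaw": 0,"fingers": 1},{"dx": 0,"dy": 0,"dz": 0,"yaw": 0,"fingers": 1},{"dx": 0,"dy": 0,"dz": 0,"yaw": 0,"fingers": 1},{"dx": 0,"dy": 0,"dz": 0,"yaw": 0,"fingers": 1}]'

```text
clock: 9.25
position: [0.4778, 0.3171, -0.0239]
tool_rot: [3.141, -0.0, 1.716]
force: [-1.3, -0.5, 5.7]
grip_width: 0.0092
finger_force: 59.2
```

Gripped: width 9.2 mm and 59 N on the pads. Now I lift and carry it to just in front of the flap, high up.

Call:
drive_tool --targets '[{"dx": 0,"dy": 0,"dz": -0.1,"yaw": 0,"fingers": 1},{"dx": 0,"dy": 0,"dz": -0.2,"yaw": 0,"fingers": 1},{"dx": 0,"dy": 0,"dz": -0.3,"yaw": 0,"fingers": 1},{"dx": 0,"dy": 0,"dz": -0.4,"yaw": 0,"fingers": 1},{"dx": 0,"dy": 0,"dz": -0.3,"yaw": 0,"fingers": 1},{"dx": 0,"dy": 0,"dz": -0.2,"yaw": -0.034,"fingers": 1},{"dx": -0.1,"dy": -0.02,"dz": 0,"yaw": 0,"fingers": 1},{"dx": -0.2,"dy": -0.06,"dz": 0,"yaw": 0,"fingers": 1},{"dx": -0.29,"dy": -0.08,"dz": 0,"yaw": 0,"fingers": 1},{"dx": -0.33,"dy": -0.08,"dz": 0,"yaw": 0,"fingers": 1},{"dx": -0.33,"dy": -0.08,"dz": 0,"yaw": 0,"fingers": 1},{"dx": -0.33,"dy": -0.08,"dz": 0,"yaw": 0,"fingers": 1},{"dx": -0.33,"dy": -0.08,"dz": 0,"yaw": 0,"fingers": 1},{"dx": -0.33,"dy": -0.08,"dz": 0,"yaw": 0,"fingers": 1},{"dx": -0.33,"dy": -0.08,"dz": 0,"yaw": 0,"fingers": 1},{"dx": -0.33,"dy": -0.08,"dz": 0,"yaw": 0,"fingers": 1},{"dx": -0.29,"dy": -0.08,"dz": 0,"yaw": 0,"fingers": 1},{"dx": -0.2,"dy": -0.07,"dz": 0,"yaw": 0,"fingers": 1},{"dx": -0.1,"dy": -0.04,"dz": 0,"yaw": 0,"fingers": 1},{"dx": 0,"dy": 0,"dz": 0,"yaw": 0,"fingers": 1}]'

```text
clock: 11.25
position: [0.4566, -0.0442, 0.1255]
tool_rot: [-3.141, 0.0, 1.767]
force: [-0.5, 0.9, -2.1]
grip_width: 0.0093
finger_force: 58.6
```

```bash
python3 - <<'E'
from h import *
s=readout.observe();print(s['position'],s['tool_rot'],s['grip_width'],s['finger_force'],s['force'])
c,T=cam('wrist');a=grab_frame('wrist'); np.save('Tw4.npy',T);cv2.imwrite('pics/w4.png',a); b=grab_frame('scene');cv2.imwrite('pics/s4.png',b)
cv2.imwrite('pics/t4.png',grab_frame('top'))
p=np.hstack([cv2.resize(a,(400,300)),cv2.resize(b[170:350,180:420],(400,300))]); cv2.imwrite('pics/w4b.png',p)
# expected strip corner pixels if rigidly held level, underside = TCP+.024
H=c['hand_eye']
for n,v in(('front+y',(.07,.07,.003)),('front-y',(.07,-.07,.003)),('foldtop r+y',(-.005,.07,.038)),('red+y',(.045,.07,.003)),('rear+y',(-.005,.07,.003))):
    # tool: x=strip y, y=strip x, z=-up
    print(n,proj(c,H,(v[1],v[0],-.024-v[2])).round(1))
E
```

```text
[ 0.45663099 -0.04424875  0.1255261 ] [-3.14076227e+00  7.79988579e-05  1.76701894e+00] 0.00933008407510721 58.633081912994385 [-0.45566059  0.92331799 -2.09303449]
front+y [524.2 119.6]
front-y [480.6 456.6]
foldtop r+y [299.3 120.1]
red+y [450.7 119.6]
rear+y [303.6 119.8]
```

View pics/w4b.png

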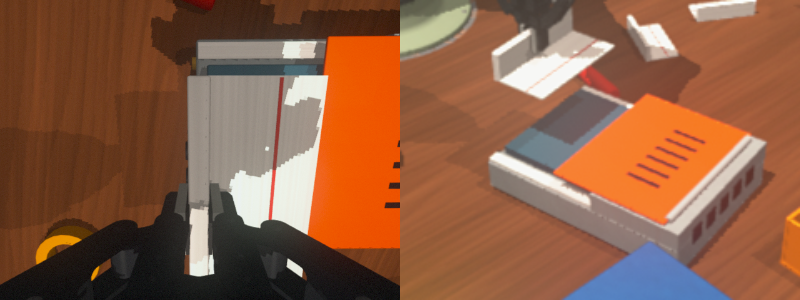

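The strip hangs level and square: its front corner is at (523,121) against an expected (524,120). The flap is ahead of it. I'll check the flap corner from this view and lower to just above the seat.

Call:
drive_tool --targets '[{"dx": 0,"dy": 0,"dz": 0.2,"yaw": -0.001,"fingers": 1},{"dx": 0,"dy": 0,"dz": 0.2,"yaw": 0,"fingers": 1},{"dx": 0,"dy": 0,"dz": 0.2,"yaw": 0,"fingers": 1},{"dx": 0,"dy": 0,"dz": 0.1,"yaw": 0,"fingers": 1},{"dx": 0,"dy": 0,"dz": 0.06,"yaw": 0,"fingers": 1},{"dx": 0,"dy": 0,"dz": 0,"yaw": 0,"fingers": 1},{"dx": 0,"dy": 0,"dz": 0,"yaw": 0,"fingers": 1}]'

```text
clock: 12.1
position: [0.4577, -0.0429, 0.0503]
tool_rot: [3.141, 0.0, 1.771]
force: [-0.1, -0.6, -1.1]
grip_width: 0.0089
finger_force: 58.5
```

```bash
python3 - <<'E'
from m import *
c=camera_info('wrist')
def chk(a,T,tag):
    red=a[:,:,2]; o=((a[:,:,2]>150)&(a[:,:,1]<150)&(a[:,:,0]<60)).astype(np.uint8)
    n,l,st,_=cv2.connectedComponentsWithStats(o); i=1+np.argmax(st[1:,4]); m=l==i; x,y,w,h=st[i,:4]; print(tag,'orange bbox',x,y,w,h)
    top=[np.where(m[:,j])[0].min()-.5 for j in range(x+10,min(x+w,640)-2)]
    kt=np.polyfit(np.arange(x+10,min(x+w,640)-2),top,1)
    left=[(np.where(m[r])[0].min()-.5,r) for r in range(y+6,y+40)]
    print('left cols',left[0],left[15],left[-1])
    k,s=fitline(np.array(left[:20])); yy=y
    for _ in range(20): xx=np.polyval(k,yy); yy=np.polyval(kt,xx)
    p=ray(c,T,(xx,yy),.076); print('corner',(xx,yy),p)
    q=ray(c,T,(620,np.polyval(kt,620)),.076); d=q-p; print('side yaw',np.degrees(np.arctan2(d[1],d[0])))
chk(cv2.imread('pics/w4.png'),np.load('Tw4.npy'),'w4')
s=readout.observe(); c_,T=cam('wrist');a=grab_frame('wrist');np.save('Tw5.npy',T);cv2.imwrite('pics/w5.png',a)
print(s['position'],s['tool_rot'],s['force'])
chk(a,T,'w5')
g=cv2.cvtColor(a,cv2.COLOR_BGR2GRAY)
E
```

```text
w4 orange bbox 493 57 147 341
left cols (np.float64(523.5), 63) (np.float64(522.5), 78) (np.float64(519.5), 96)
corner (np.float64(516.3609292513638), np.float64(125.19352559803775)) [0.54393716 0.04146358 0.076     ]
side yaw 54.074732441164
[ 0.45767227 -0.04286122  0.05033243] [3.14092250e+00 1.22353418e-04 1.77134664e+00] [-0.09289828 -0.55732714 -1.11658838]
w5 orange bbox 560 32 80 425
left cols (np.float64(628.5), 38) (np.float64(625.5), 53) (np.float64(622.5), 71)
corner (np.float64(615.405712843445), np.float64(113.60909606894757)) [0.54288397 0.04784842 0.076     ]
side yaw 101.08682861363565
```

```bash
python3 - <<'E'
from m import *
c=camera_info('wrist'); T=np.load('Tw4.npy'); a=cv2.imread('pics/w4.png')
for p in((524,58),(523.5,63),(522.5,78)): print(ray(c,T,p,.076))
m=(a[:,:,2]>150)&(a[:,:,1]<150)&(a[:,:,0]<60)
print([(j,np.where(m[30:,j])[0].min()+30) for j in range(524,640,12)])
T5=np.load('Tw5.npy')
F=np.array([.556,-.0238,.076]);Y=np.array([-.198,.980,0])
print('pred corner w4',proj(c,T,F+.098*Y),'w5',proj(c,T5,F+.098*Y), 'w5 edge at +40mm',proj(c,T5,F+.06*Y))
E
```

```text
[0.53731343 0.07286131 0.076     ]
[0.53782091 0.0706204  0.076     ]
[0.53960804 0.06386325 0.076     ]
[(524, np.int64(63)), (536, np.int64(58)), (548, np.int64(58)), (560, np.int64(58)), (572, np.int64(58)), (584, np.int64(58)), (596, np.int64(58)), (608, np.int64(58)), (620, np.int64(58)), (632, np.int64(57))]
pred corner w4 [522.20750509  59.02665066] w5 [626.47281473  32.8606896 ] w5 edge at +40mm [604.42209566 151.87767099]
```

Call:
drive_tool --targets '[{"dx": 0,"dy": 0,"dz": 0.05,"yaw": 0,"fingers": 1},{"dx": 0,"dy": 0,"dz": 0.04,"yaw": 0,"fingers": 1},{"dx": 0,"dy": 0,"dz": 0.02,"yaw": 0,"fingers": 1},{"dx": 0,"dy": 0,"dz": 0,"yaw": 0,"fingers": 1},{"dx": 0,"dy": 0,"dz": 0,"yaw": 0,"fingers": 1}]'

```text
clock: 12.65
position: [0.4573, -0.0431, 0.0388]
tool_rot: [-3.141, -0.0, 1.771]
force: [0.1, -0.5, -1.2]
grip_width: 0.009
finger_force: 58.5
```

Call:
drive_tool --targets '[{"dx": 0,"dy": 0,"dz": 0.01,"yaw": 0,"fingers": 1},{"dx": 0,"dy": 0,"dz": 0.01,"yaw": 0,"fingers": 1},{"dx": 0,"dy": 0,"dz": 0,"yaw": 0,"fingers": 1}]'

```text
clock: 12.95
position: [0.4572, -0.0431, 0.0367]
tool_rot: [-3.141, -0.0, 1.771]
force: [0.6, -0.7, -2.0]
grip_width: 0.0092
finger_force: 58.5
```

Call:
drive_tool --targets '[{"dx": 0,"dy": 0,"dz": 0.01,"yaw": 0,"fingers": 1},{"dx": 0,"dy": 0,"dz": 0.01,"yaw": 0,"fingers": 1},{"dx": 0,"dy": 0,"dz": 0,"yaw": 0,"fingers": 1}]'

```text
clock: 13.25
position: [0.4574, -0.0431, 0.0348]
tool_rot: [3.141, 0.0, 1.771]
force: [-0.5, -0.5, 2.6]
grip_width: 0.0089
finger_force: 59.2
```

Contact with the seat is at TCP z of about 0.036, as predicted. I raise 3 mm and slide in.

Call:
drive_tool --targets '[{"dx": 0,"dy": 0,"dz": -0.037,"yaw": 0,"fingers": 1},{"dx": 0,"dy": 0,"dz": 0,"yaw": 0,"fingers": 1},{"dx": 0,"dy": 0.04,"dz": 0,"yaw": 0,"fingers": 1},{"dx": 0,"dy": 0.06,"dz": 0,"yaw": 0,"fingers": 1},{"dx": 0,"dy": 0.06,"dz": 0,"yaw": 0,"fingers": 1},{"dx": 0,"dy": 0.06,"dz": 0,"yaw": 0,"fingers": 1},{"dx": 0,"dy": 0.06,"dz": 0,"yaw": 0,"fingers": 1},{"dx": 0,"dy": 0.06,"dz": 0,"yaw": 0,"fingers": 1},{"dx": 0,"dy": 0.04,"dz": 0,"yaw": 0,"fingers": 1},{"dx": 0,"dy": 0,"dz": 0,"yaw": 0,"fingers": 1}]'

```text
clock: 14.25
position: [0.495, -0.0353, 0.0385]
tool_rot: [3.141, -0.0, 1.771]
force: [0.3, -0.5, -1.4]
grip_width: 0.0092
finger_force: 58.6
```

Call:
drive_tool --targets '[{"dx": 0,"dy": 0.04,"dz": 0,"yaw": 0,"fingers": 1},{"dx": 0,"dy": 0.05,"dz": 0,"yaw": 0,"fingers": 1},{"dx": 0,"dy": 0.05,"dz": 0,"yaw": 0,"fingers": 1},{"dx": 0,"dy": 0.03,"dz": 0,"yaw": 0,"fingers": 1},{"dx": 0,"dy": 0.007,"dz": 0,"yaw": 0,"fingers": 1},{"dx": 0,"dy": 0,"dz": 0,"yaw": 0,"fingers": 1},{"dx": 0,"dy": 0,"dz": 0,"yaw": 0,"fingers": 1}]'

```text
clock: 14.95
position: [0.5117, -0.0321, 0.0385]
tool_rot: [-3.141, 0.0, 1.771]
force: [-0.0, -0.1, -1.6]
grip_width: 0.0093
finger_force: 58.6
```

```bash
python3 - <<'E'
from h import *
s=readout.observe();P=s['position'];print(P,s['tool_rot'],s['force'])
F=np.array([.5563,-.0235]);a=np.radians(11.4);X=np.array([np.cos(a),np.sin(a)]);Y=np.array([-X[1],X[0]])
d=P[:2]-F; print('fold chassis x',d@X-.035,'edge',d@X+.035,'lat',d@Y,'strip yaw err deg',np.degrees(s['tool_rot'][2])-90-11.4)
c,T=cam('wrist');w=grab_frame('wrist');b=grab_frame('scene');cv2.imwrite('pics/w6.png',w)
cv2.imwrite('pics/w6b.png',np.hstack([cv2.resize(w,(400,300)),cv2.resize(b[170:350,180:420],(400,300))]))
E
```

```text
[ 0.51167364 -0.03213579  0.03846485] [-3.14135418e+00  1.49523801e-05  1.77094517e+00] [-0.00950811 -0.14958671 -1.63442969]
fold chassis x -0.08045286256058051 edge -0.010452862560580506 lat 0.00035531345896415434 strip yaw err deg 0.06768399974965256
```

View pics/w6b.png

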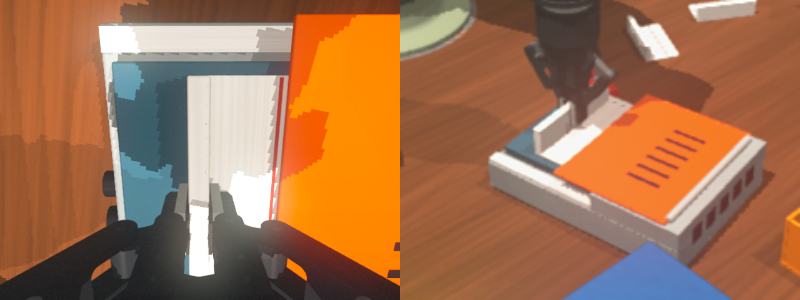

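The leaf is under the flap and the flap lies flat. By pose, the edge is at chassis x of about -10 mm, 0.4 mm off centre and square. Now I press down.

Call:
drive_tool --targets '[{"dx": 0,"dy": 0,"dz": 0.015,"yaw": 0,"fingers": 1},{"dx": 0,"dy": 0,"dz": 0.015,"yaw": 0,"fingers": 1},{"dx": 0,"dy": 0,"dz": 0.01,"yaw": 0,"fingers": 1},{"dx": 0,"dy": 0,"dz": 0.01,"yaw": 0,"fingers": 1},{"dx": 0,"dy": 0,"dz": 0.01,"yaw": 0,"fingers": 1},{"dx": 0,"dy": 0,"dz": 0.01,"yaw": 0,"fingers": 1},{"dx": 0,"dy": 0,"dz": 0.01,"yaw": 0,"fingers": 1},{"dx": 0,"dy": 0,"dz": 0,"yaw": 0,"fingers": 1},{"dx": 0,"dy": 0,"dz": 0,"yaw": 0,"fingers": 1},{"dx": 0,"dy": 0,"dz": 0,"yaw": 0,"fingers": 1}]' --squeeze 70

```text
clock: 16.05
position: [0.5119, -0.0321, 0.0307]
tool_rot: [3.141, 0.0, 1.771]
force: [-2.8, -0.9, 9.3]
grip_width: 0.0088
finger_force: 71.9
```

```bash
python3 - <<'E'
from m import *
s=readout.observe();print(s['position'],s['force'],s['qd'].round(4).max())
w=grab_frame('wrist');cv2.imwrite('pics/w7.png',w)
for n in('w4','w6','w7'):
    a=cv2.imread(f'pics/{n}.png').astype(int); g=a.mean(2)
    m=(a[:,:,2]-a[:,:,1]>60)&(a[:,:,1]<110)
    r=[ [int(x) for x in np.where(m[y,430:470])[0]+430][:8] for y in(150,220)]
    print(n,'red cols',r,'leaf end row',[int(np.argmax(np.gradient(g[100:140,x])))+100 for x in(350,400,430)])
a=cv2.imread('pics/w7.png'); o=((a[:,:,2]>150)&(a[:,:,1]<150)&(a[:,:,0]<60))
b=cv2.imread('pics/w6.png'); ob=((b[:,:,2]>150)&(b[:,:,1]<150)&(b[:,:,0]<60))
print('orange first cols rows 60,90 w6/w7',[(np.where(ob[r,440:])[0][0]+440,np.where(o[r,440:])[0][0]+440) for r in(60,90)])
E
```

```text
[ 0.5119073  -0.03210261  0.03072415] [-2.82578204 -0.8608319   9.2571003 ] 0.0019
w4 red cols [[446, 447, 448, 449, 450, 451], [441, 442, 443, 444, 445]] leaf end row [120, 120, 120]
w6 red cols [[446, 447, 448, 449, 450, 451, 460, 461], [441, 442, 443, 444, 445, 453, 454, 455]] leaf end row [120, 120, 120]
w7 red cols [[446, 447, 448, 449, 450, 451, 467, 468], [441, 442, 443, 444, 445, 461, 462, 463]] leaf end row [120, 120, 120]
orange first cols rows 60,90 w6/w7 [(np.int64(468), np.int64(476)), (np.int64(465), np.int64(473))]
```

The strip hasn't moved relative to the gripper, so it is still level. The press is about 10 N, which puts the seat roughly 5 mm down. Handing in.

```bash
python3 -c "
from workcell import workorder
print(workorder.job_done())"
```

```text
the job is handed in; nothing more can be done
None
```

I handed the job in with the gripper still holding the strip pressed at about 10 N; by measured pose its edge is about 25 mm under the flap, centred and square, with the seat about 5 mm down and the flap flat just before pressing (the hand-in returned no verdict).

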